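# Put the stacked hardness reference blocks back into their cases

### The arm

A 6-joint arm with a two-finger parallel gripper is mounted at the origin on a cart in front of the work surface, level with it; the furniture and walls round the work are solid. World frame = base frame: x ahead of the robot, y to its left, z up, the work surface at z = 0. Lengths are in mm, angles in rad, forces in N, time in s.
With the tool pointing down it reaches from about 275 to 825 mm from the base axis. Payload 5.2 kg.
Tool frame: the origin (TCP) lies at the very end of the fingers, on their centre line; the grasp point (between the pads) lies 19 mm behind it; z points along the fingers, y is the line along which they close (so a half turn about z gives the same grasp; the last joint's range is limited). The gripper opens to 93 mm and grips with 3 to 60 N. Pads are 15 mm wide; open, the fingers measure 128 mm over their backs; the gripper's body (75 mm by 188 mm) begins 65 mm behind the grasp point.
Start: joints at [-0.203, 0.259, 1.535, -0, 1.348, -0.203], TCP at [550.005, 0.023, 218.653] pointing down, gripper open.
Joint ranges: [-3.14, 3.14], [-0.91, 2.08], [0.19, 2.58], [-1.22, 4.36], [0.22, 2.71], [-3.12, 3.12]. Speed limits (rad/s): [2.57, 2.57, 3.14, 3.14, 3.14, 3.14].

### API

Orientations are given as [roll, pitch, yaw] about the fixed x, y, z axes, in that order (R = Rz(yaw) Ry(pitch) Rx(roll)).
In Python, from bench import robot gives the robot as it stands. The module is installed in compiled form; this text tells all that it offers. Calls block until the motion is done:
- robot.move_ptp(position, orientation): joint-space move of the TCP to a pose.
- robot.move_linear(position, ori=None, speed=150, f_stop=None): straight line of the TCP; ori=None keeps the orientation; speed is the mean speed in mm/s. With f_stop (N) it stops when the force on the tool has changed by that much, and returns True; else False.
- robot.move_j(angles): joint-space move.
- robot.move_gripper(opening): opening from 0.0 (shut) to 1.0 (fully open); the grip force is fixed at half the most; returns when the fingers have stopped.
- robot.sleep(seconds).
- robot.inverse_kinematics(position, orientation): joint angles nearest the present ones, or None.
- robot.get_image(name): name is "scene" or "side" or "wrist"; returns a dict with "img" (420x560x3 uint8, blue, green, red), "fovy" (degrees; the focal length in pixels is half the picture's height over the tangent of half this angle, whatever the lens; pixels are square), "cx", "cy" (the principal point, pixels), "k1" (the pictures are not rectified: a ray, as slopes to the right and down, at radius r is drawn at 1 + k1 r^2 times it, then the intrinsics apply), "eye" and "orientation" of the camera in the world. Camera axes: x right, y down, z forward; pixel columns grow to the right and rows downward; lengths in mm; the calibration is good to about 2 mm. A picture is of the moment at which its call begins. There is no depth.
A pose or a line that the arm cannot do raises robot.MotionError and nothing moves.
- robot.hand_in(): hands the job in; it is judged then, once.
Readings, each from a call of its own:
- robot.current_t(): time.
- robot.current_qpos(): joint angles.
- robot.current_joint_vel(): joint speeds.
- robot.current_joint_efforts(): joint torques, N m.
- robot.current_tcp_pos(): TCP position.
- robot.current_eef_rot(): TCP orientation.
- robot.current_contact_force(): force on the tool from outside, world axes, zero at the start.
- robot.current_ft_torque(): the same for the moment, N m.
- robot.current_gripper_width(): opening from 0.0 (shut) to 1.0 (fully open).
- robot.current_finger_force(): force on a finger pad.
Only numpy, scipy, OpenCV 4.12 (cv2) and the standard library are available. Lean on these libraries where they do the work, as an engineer would, in place of code of your own. Each camera call takes 0.05 s, during which the arm holds its last target. There are 200 camera calls.

### The job

The five steel hardness reference blocks were left in two stacks after their check indents were measured. Take the stacks apart and put every block back into the pocket of its own case, the case whose pocket has that block's shape and size, lying flat on the felt with its test face up. Lay the blocks in, never letting one tip over, since their faces are ground and polished.

Things in the scene. Friction and masses are not known exactly. Their poses are not given: they have to be found in the camera images.
- large_round_block: Loose steel hardness reference block with dark sides and a bright ground test face, round disc, 62 mm diameter, 16 mm thick, edges rounded 1 mm. Origin at the centre of its underside, z up through the test face. At the start it is the bottom of the three-high stack (it lies on the desk).
- large_square_block: Loose steel hardness reference block with dark sides and a bright ground test face, square, 54 x 54 mm, 16 mm thick, edges rounded 1 mm. Origin at the centre of its underside, z up through the test face, x and y along its sides. At the start it is the bottom of the two-high stack (it lies on the desk).
- rectangle_block: Loose steel hardness reference block with dark sides and a bright ground test face, rectangular, 50 mm along its x and 32 mm along its y, 16 mm thick, edges rounded 1 mm. Origin at the centre of its underside, z up through the test face, x and y along its sides. At the start it is the second layer of one of the two stacks (underside at 16 mm); which one changes.
- small_round_block: Loose steel hardness reference block with dark sides and a bright ground test face, round disc, 40 mm diameter, 16 mm thick, edges rounded 1 mm. Origin at the centre of its underside, z up through the test face. At the start it is the second layer of one of the two stacks (underside at 16 mm); which one changes.
- small_square_block: Loose steel hardness reference block with dark sides and a bright ground test face, square, 26 x 26 mm, 16 mm thick, edges rounded 1 mm. Origin at the centre of its underside, z up through the test face, x and y along its sides. At the start it is the top of the three-high stack (underside at 32 mm).
- large_round_case: Open black case bottom of the large round block, 88 x 88 mm outside (a lip 2 mm wider all round at its foot), rim 12 mm high, fixed on the desk. In its middle a round pocket 72 mm in diameter (5 mm clear each side of the block), 5 mm deep with a 2 mm bevelled mouth and grey felt floor 7 mm above the desk; a block lying in it stands 11 mm above the rim. Origin at the centre of the underside, z up.
- large_square_case: Open black case bottom of the large square block, 80 x 80 mm outside (a lip 2 mm wider all round at its foot), rim 12 mm high, fixed on the desk. In its middle a square pocket 64 x 64 mm, sides along the case's x and y (5 mm clear each side of the block), 5 mm deep with a 2 mm bevelled mouth and grey felt floor 7 mm above the desk; a block lying in it stands 11 mm above the rim. Origin at the centre of the underside, z up.
- rectangle_case: Open black case bottom of the rectangle block, 76 mm along its x and 58 mm along its y outside (a lip 2 mm wider all round at its foot), rim 12 mm high, fixed on the desk. In its middle a rectangular pocket 60 mm along x and 42 mm along y (5 mm clear each side of the block), 5 mm deep with a 2 mm bevelled mouth and grey felt floor 7 mm above the desk; a block lying in it stands 11 mm above the rim. Origin at the centre of the underside, z up.
- small_round_case: Open black case bottom of the small round block, 66 x 66 mm outside (a lip 2 mm wider all round at its foot), rim 12 mm high, fixed on the desk. In its middle a round pocket 50 mm in diameter (5 mm clear each side of the block), 5 mm deep with a 2 mm bevelled mouth and grey felt floor 7 mm above the desk; a block lying in it stands 11 mm above the rim. Origin at the centre of the underside, z up.
- small_square_case: Open black case bottom of the small square block, 52 x 52 mm outside (a lip 2 mm wider all round at its foot), rim 12 mm high, fixed on the desk. In its middle a square pocket 36 x 36 mm, sides along the case's x and y (5 mm clear each side of the block), 5 mm deep with a 2 mm bevelled mouth and grey felt floor 7 mm above the desk; a block lying in it stands 11 mm above the rim. Origin at the centre of the underside, z up.
There are look-alikes about, which are no part of the job. Leave any purple look-alike of the small_round_block alone.

How it is judged (in metres and radians):
At the end, for the whole second after the job is handed in: Each of the five blocks lies flat in the pocket of its own case: centre within 10 mm of the case's centre horizontally, underside 5 to 9.5 mm above the case's underside (felt at 7 mm), upright within 0.08 rad (test face up), released and at rest (below 0.02 m/s) (horizontal distance between large_round_block and large_round_case below 0.01 m and z of large_round_block in the frame of large_round_case between 0.005 and 0.0095 m and angle between each of large_round_block, large_square_block, rectangle_block, small_round_block, small_square_block's own z axis and vertical below 0.08 rad and linear speed of each of large_round_block, large_square_block, rectangle_block, small_round_block, small_square_block below 0.02 m/s and horizontal distance between large_square_block and large_square_case below 0.01 m and z of large_square_block in the frame of large_square_case between 0.005 and 0.0095 m and horizontal distance between rectangle_block and rectangle_case below 0.01 m and z of rectangle_block in the frame of rectangle_case between 0.005 and 0.0095 m and horizontal distance between small_round_block and small_round_case below 0.01 m and z of small_round_block in the frame of small_round_case between 0.005 and 0.0095 m and horizontal distance between small_square_block and small_square_case below 0.01 m and z of small_square_block in the frame of small_square_case between 0.005 and 0.0095 m); the robot touches nothing.
It fails at once if a block is tipped by more than 0.6 rad (angle between any of large_round_block, large_square_block, rectangle_block, small_round_block, small_square_block's own z axis and vertical above 0.6 rad).
It also fails if it takes over 120 s, if anything falls off the work surface, if the arm or the gripper's body presses on something with over 40 N, if the wrist force passes 120 N, or if a joint passes its speed limit or range.

## Working session

There is one attempt and no reset: what is moved stays moved. The work goes in short steps, each a Python script; the robot and the scene stay as the last script left them, time stands still between calls to the robot, and variables do not carry over. Pictures are saved under pics/ and viewed, at most 14 in all, crops included, and the job is handed in when it is done.

```bash
mkdir -p pics
python3 - <<'E'
from bench import robot
import cv2
for n in ("scene","side","wrist"):
    d=robot.get_image(n); cv2.imwrite(f"pics/{n}0.png",d["img"]); print(n,{k:v for k,v in d.items() if k!="img"})
print(robot.current_t(),robot.current_eef_rot(),robot.current_gripper_width())
E
```

```text
scene {'fovy': 42.718433845124096, 'cx': 274.24935364573406, 'cy': 215.23649405006395, 'k1': 0.06682099329631677, 'eye': array([ -77.48370576, -252.34083319,  820.65261504]), 'orientation': array([-2.41167668, -0.00504124, -0.90140684])}
side {'fovy': 53.03363092127636, 'cx': 286.4245955325258, 'cy': 209.59058785649086, 'k1': 0.03406202647935555, 'eye': array([ 311.06909684, -515.56378929,  576.18582133]), 'orientation': array([-2.22794632e+00,  4.75649699e-04, -2.39054703e-01])}
wrist {'fovy': 62.417894388602704, 'cx': 282.4152989730193, 'cy': 215.27371544072093, 'k1': 0.00431637498509616, 'eye': array([550.51821666,  77.19804036, 383.9152686 ]), 'orientation': array([2.85930562e+00, 4.57188996e-04, 4.64452108e-04])}
0.15 [-3.14022112e+00 -2.43804828e-04  1.57081456e+00] 1.001068198198189
```

View pics/scene0.png

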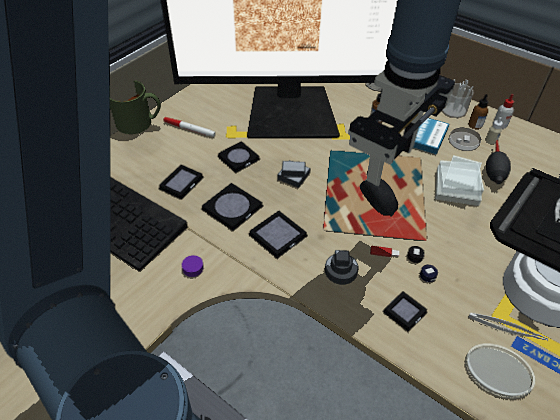

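View pics/wrist0.png

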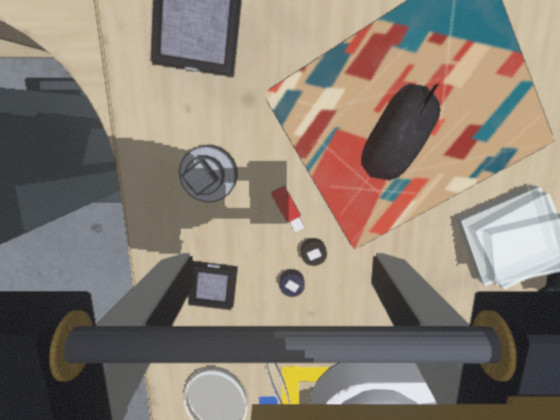

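The scene view shows the three-high stack at (341,265) and the two-high stack at (293,172), with the rectangle on top of the large square. The cases are at (180,181) rectangle, (239,156) small round, (232,205) large round, (278,234) large square and (405,310) small square. The purple look-alike is at (192,266). In the wrist view the tall stack is at (207,174) and the small square case at (212,285).

```bash
cat > h.py <<'E'
import numpy as np, cv2
from scipy.spatial.transform import Rotation as R
from bench import robot
def cam(d):
    f=210/np.tan(np.radians(d["fovy"]/2))
    return np.array([[f,0,d["cx"]],[0,f,d["cy"]],[0,0,1]]),np.array([d["k1"],0,0,0.]),R.from_euler("xyz",d["orientation"]).as_matrix(),np.array(d["eye"])
def cast(d,px,z):
    K,D,M,e=cam(d); u=cv2.undistortPoints(np.array(px,float).reshape(-1,1,2),K,D).reshape(-1,2)
    r=np.c_[u,np.ones(len(u))]@M.T
    return e+r*((z-e[2])/r[:,2])[:,None]
def proj(d,P):
    K,D,M,e=cam(d); return cv2.projectPoints(np.array(P,float).reshape(-1,1,3),cv2.Rodrigues(M.T)[0],-M.T@e,K,D)[0].reshape(-1,2)
def down(yaw): return [np.pi,0,yaw]
E
python3 - <<'E'
from h import *
d=robot.get_image("scene")
for n,p,z in [("rectc",(180,181),7),("srC",(239,156),7),("lrC",(232,205),7),("lsC",(278,234),7),("ssC",(405,310),7),("stack2",(293,166),32),("stack3",(342,257),48),("purple",(192,266),8),("mug",(130,105),30),("monitorfoot",(290,112),5),("kbd",(160,220),10),("mouse",(380,195),20),("boxes",(460,180),30)]: print(n,cast(d,p,z)[0].round())
w=robot.get_image("wrist")
for n,p,z in [("lsC",(197,25),7),("ssC",(212,285),7),("stack3",(203,174),48)]: print(n,cast(w,p,z)[0].round())
E
```

```text
rectc [447. 416.   7.]
srC [587. 369.   7.]
lrC [464. 282.   7.]
lsC [462. 160.   7.]
ssC [ 464. -121.    7.]
stack2 [615. 239.  32.]
stack3 [464.  15.  48.]
purple [300. 237.   8.]
mug [542. 673.  30.]
monitorfoot [788. 378.   5.]
kbd [341. 365.  10.]
mouse [667.  53.  20.]
boxes [799. -58.  30.]
lsC [467. 161.   7.]
ssC [ 466. -120.    7.]
stack3 [473.  22.  48.]
```

View pics/side0.png

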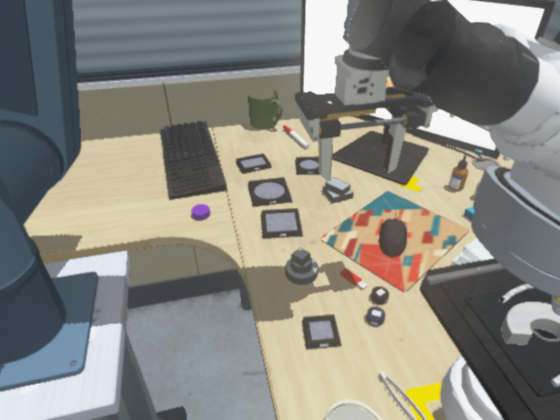

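Run:
```python
from h import *
import pickle
for n,p in [("A",[540,350,250]),("B",[480,40,170])]:
    robot.move_ptp(p,down(np.pi/2)); robot.sleep(.3)
    d=robot.get_image("wrist"); cv2.imwrite(f"pics/w{n}.png",d["img"]); pickle.dump(d,open(n+".pkl","wb"))
    print(robot.current_t(), d["eye"])
```

```text
1.925 [541.32392244 426.17627123 416.01855165]
3.5083 [480.89889012 117.76683236 336.03884494]
```

View pics/wA.png

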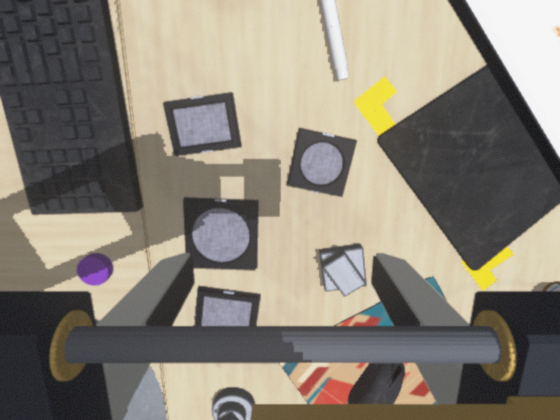

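View pics/wB.png

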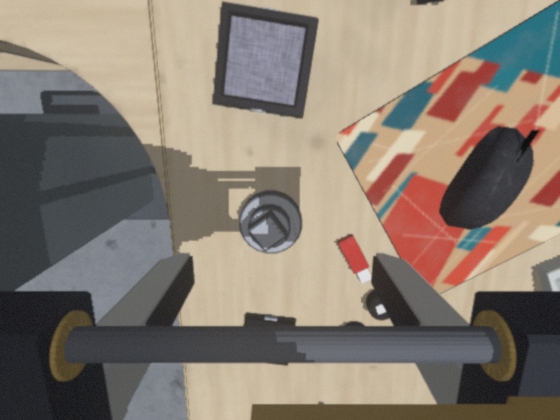

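Wrist A shows the rectangle case (202,124), small round case (322,163), large round case (221,236) and the two-high stack at (343,269). Wrist B shows the large square case at (265,60) and the three-high stack at (270,225).

```bash
cat >> h.py <<'E'
def comp(img,seed,T,hi=255):
    """connected blob of T<gray<hi around the seed"""
    g=cv2.medianBlur(cv2.cvtColor(img,cv2.COLOR_BGR2GRAY),3)
    m=((g>T)&(g<=hi)).astype(np.uint8); m=cv2.morphologyEx(m,cv2.MORPH_OPEN,np.ones((3,3)))
    n,l=cv2.connectedComponents(m,connectivity=4)
    c=cv2.findContours((l==l[seed[1],seed[0]]).astype(np.uint8),cv2.RETR_EXTERNAL,cv2.CHAIN_APPROX_NONE)[0]
    return max(c,key=cv2.contourArea).reshape(-1,2)
def fit(d,seed,z,T,hi=255):
    c=cast(d,comp(d["img"],seed,T,hi),z)[:,:2].astype(np.float32)
    (x,y),(w,h),a=cv2.minAreaRect(c)
    if w<h: w,h,a=h,w,a+90
    return np.round([x,y,w,h,a],1)   # a: world angle (deg) of the long side
E
python3 - <<'E'
from h import *
import pickle
A=pickle.load(open("A.pkl","rb"));B=pickle.load(open("B.pkl","rb"))
W={'fovy': 62.417894388602704, 'cx': 282.4152989730193, 'cy': 215.27371544072093, 'k1': 0.00431637498509616, 'eye':np.array([550.51821666,  77.19804036, 383.9152686 ]), 'orientation':np.array([2.85930562e+00, 4.57188996e-04, 4.64452108e-04]),'img':cv2.imread("pics/wrist0.png")}
pickle.dump(W,open("W.pkl","wb"))
for T in (50,65):
  for n,d,s in [("rect",A,(202,124)),("sr",A,(322,163)),("lr",A,(221,236)),("ls",B,(265,60)),("ls",W,(197,25)),("ss",W,(212,287))]:
    print(T,n,fit(d,s,10,T))
f=lambda i,x,y,r:cv2.resize(i[y-r:y+r,x-r:x+r],(400,400),interpolation=cv2.INTER_CUBIC)
cv2.imwrite("pics/m.png",np.hstack([f(A["img"],343,269,35),f(B["img"],270,222,40)]))
E
```

```text
50 rect [561.1 268.1 771.4 542.9 180. ]
50 sr [561.1 268.1 771.4 542.9 180. ]
50 lr [561.1 268.1 771.4 542.9 180. ]
50 ls [ 4.973e+02 -9.100e+00  6.191e+02  4.359e+02  1.000e-01]
50 ls [ 5.676e+02 -6.800e+01  7.099e+02  4.998e+02  1.000e-01]
50 ss [ 5.676e+02 -6.800e+01  7.099e+02  4.998e+02  1.000e-01]
65 rect [561.1 268.1 771.4 542.9 180. ]
65 sr [561.1 268.1 771.4 542.9 180. ]
65 lr [561.1 268.1 771.4 542.9 180. ]
65 ls [464.7 161.8  64.7  64.6  81.6]
65 ls [464.7 157.8  64.9  57.6 171.7]
65 ss [ 465.7 -119.6   37.2   37.1  172.4]
```

View pics/m.png

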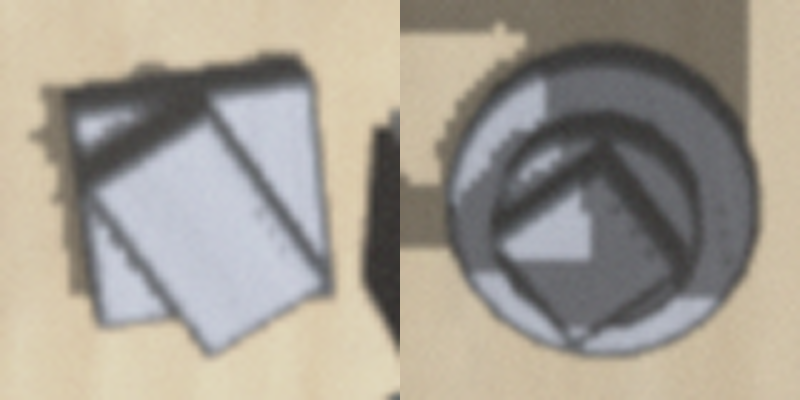

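Left crop shows the rectangle's bright top with corners at about (92,185), (208,118), (328,280), (212,355). Right crop shows the small square's top with corners at about (497,235), (603,150), (688,278), (577,343), partly shaded, on the small round.

Run:
```python
from h import *
import pickle
A=pickle.load(open("A.pkl","rb"));B=pickle.load(open("B.pkl","rb"))
for T in (75,85):
  for n,d,s in [("rect",A,(202,124)),("sr",A,(322,163)),("lr",A,(221,236))]: print(T,n,fit(d,s,10,T))
for d,c,k,o,z in [(A,[(92,185),(208,118),(328,280),(212,355)],5.714,(308,234),32),(B,[(97,235),(203,150),(288,278),(177,343)],5,(230,182),48)]:
    p=cast(d,np.array(c)/k+o-.4,z)[:,:2]; print(p.round(1).tolist(),p.mean(0),cv2.minAreaRect(p.astype(np.float32)))
print(fit(A,(345,272),32,150))
print(robot.current_tcp_pos())
```

```text
75 rect [450.8 415.6  61.7  43.4   7.4]
75 sr [538.4 346.4 725.1 386.3 179.9]
75 lr [464.7 281.5  70.9  70.  178.4]
85 rect [450.7 415.5  60.5  42.5   7.1]
85 sr [586.9 371.4  49.4  49.  179.9]
85 lr [464.8 282.1  71.   68.3 179.9]
[[591.3, 251.0], [615.1, 266.1], [642.5, 228.8], [618.6, 210.9]] [616.87226727 239.19178223] ((617.29541015625, 239.32647705078125), (29.85209083557129, 48.44176483154297), 34.236785888671875)
[[452.2, 22.0], [470.9, 37.4], [485.7, 14.0], [466.0, 1.7]] [468.68765788  18.77224215] ((468.12200927734375, 19.29313087463379), (24.04618263244629, 27.689767837524414), 32.296756744384766)
[6.251e+02 3.516e+02 5.061e+02 3.642e+02 1.000e-01]
[480.18458679  40.52420334 170.00737697]
```

```bash
cat >> h.py <<'E'
Z=120; TIP=7
def ang(th,ref=90):  # closing direction (deg) -> tool yaw near ref
    y=th+90
    while y-ref>90: y-=180
    while y-ref<-90: y+=180
    return y
def pick(x,y,yaw,z0,w):
    o=down(np.radians(yaw)); robot.move_ptp([x,y,Z],o); robot.move_gripper(min(1,(w+28)/93))
    hit=robot.move_linear([x,y,z0+TIP],speed=70,f_stop=12)
    print("pick hit",hit,robot.current_tcp_pos().round(1))
    if hit: raise SystemExit
    robot.move_gripper(0); print("width",robot.current_gripper_width()*93,"force",robot.current_finger_force())
    robot.move_linear([x,y,z0+TIP+15],speed=40); robot.move_linear([x,y,Z],speed=120)
    print("held",robot.current_gripper_width()*93)
def place(x,y,yaw,w):
    robot.move_ptp([x,y,Z],down(np.radians(yaw))); robot.move_linear([x,y,7+TIP+12],speed=120); robot.sleep(.2)
    hit=robot.move_linear([x,y,7+TIP-.5],speed=20,f_stop=5)
    print("place hit",hit,robot.current_tcp_pos().round(1),robot.current_gripper_width()*93)
    robot.move_gripper(min(1,(w+16)/93)); robot.move_linear([x,y,60],speed=70); robot.move_linear([x,y,Z],speed=150)
def look(x,y,n):
    import pickle
    robot.move_ptp([x,y,170],down(np.pi/2)); robot.sleep(.3)
    d=robot.get_image("wrist"); cv2.imwrite(f"pics/{n}.png",d["img"]); pickle.dump(d,open(n+".pkl","wb")); print("t",robot.current_t()); return d
E
python3 - <<'E'
from h import *
pick(468.5,19,ang(34.5),32,26)
place(465.7,-119.6,ang(-7.6),26)
d=look(475,40,"C")
f=lambda i,x,y,r:cv2.resize(i[y-r:y+r,x-r:x+r],(400,400),interpolation=cv2.INTER_CUBIC)
q=proj(d,[[467,20,32],[466,-119,20]]).astype(int); print(q)
cv2.imwrite("pics/m2.png",np.hstack([f(d["img"],*q[0],50),f(robot.get_image("scene")["img"],405,310,40)]))
E
```

```text
pick hit False [468.9  18.9  39.4]
width 25.908026732675587 force 30.000702738761902
held 25.6092815629594
place hit True [ 465.4 -119.5   14.1] 25.69412813951958
t 13.35
[[272 223]
 [273 344]]
```

View pics/m2.png

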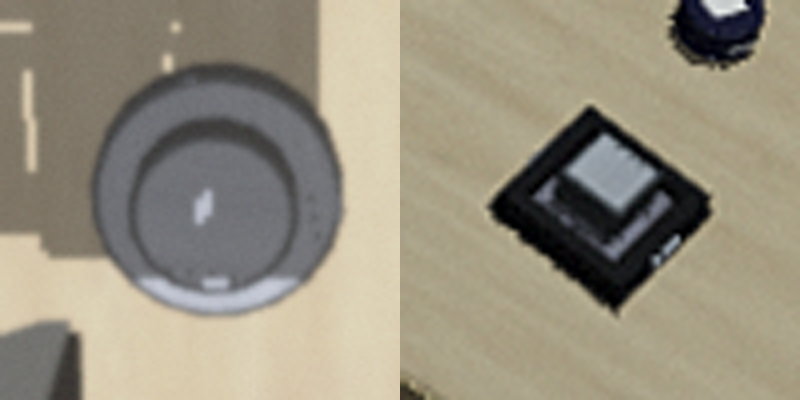

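The small square sits upright in its pocket. In the left crop the small round top is centred at about (213,214) and the large round at about (217,192).

Run:
```python
from h import *
import pickle
d=pickle.load(open("C.pkl","rb"))
c=lambda p,z:cast(d,np.array(p)/4+[222,173]-.4,z)[:,:2]
S=c([(130,213),(296,213),(213,138),(213,292)],32); L=c([(92,193),(343,193),(217,75),(217,315)],16)
print(S.round(1).tolist(),L.round(1).tolist())
x,y=(S[0,0]+S[1,0])/2,(S[2,1]+S[3,1])/2; print(x,y)
assert abs(S[1,0]-S[0,0]-40)<3
pick(x,y,30,16,40); place(586.9,371.4,30,40)
pick(617,239.3,ang(35),16,32); 
place(450.7,415.5,ang(97.3,ang(35)),32)
d=look(560,300,"D");
```

```text
[[449.8, 17.8], [488.0, 17.7], [469.1, 35.6], [468.8, -1.7]] [[439.4, 17.7], [499.9, 17.6], [469.8, 46.7], [469.3, -14.0]]
468.9228284868532 16.953556354742645
pick hit False [469.3  16.9  23.4]
width 38.9709837954477 force 30.000370144844055
held 39.15800246951456
place hit True [586.6 371.3  14.1] 39.09057683039144
pick hit False [617.4 239.4  23.6]
width 31.658395704214552 force 30.000270009040833
held 31.767444365241744
place hit True [450.4 415.3  14. ] 32.029634495547
t 35.0833
```

View pics/D.png

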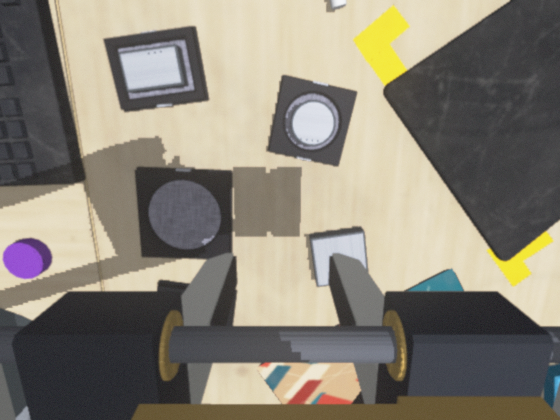

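Both blocks lie in their pockets: the rectangle at (152,68) and the small round at (313,122). The large square at (338,257) is partly hidden by a finger, so I'll look again with the gripper open.

Run:
```python
from h import *
robot.move_gripper(1)
d=look(610,280,"E"); q=proj(d,[[615,240,16]])[0].astype(int); print(q)
for T in (120,140,160):
    m=cv2.inRange(cv2.cvtColor(d["img"],cv2.COLOR_BGR2HSV),(0,0,T),(179,40,255)); n,l=cv2.connectedComponents(m)
    c=np.argwhere(l==l[q[1],q[0]])[:,::-1]; print(T,cv2.minAreaRect(cast(d,c,16)[:,:2].astype(np.float32)))
```

```text
t 36.65
[287 239]
120 ((621.3516845703125, 217.3067626953125), (54.043128967285156, 98.67047119140625), 8.674575805664062)
140 ((607.5206298828125, 233.13807678222656), (644.9754028320312, 428.04193115234375), 0.0561593621969223)
160 ((607.5206298828125, 233.13807678222656), (644.9754028320312, 428.04193115234375), 0.0561593621969223)
```

Run:
```python
import cv2
i=cv2.imread("pics/E.png")[185:295,230:340]; cv2.imwrite("pics/E2.png",cv2.resize(i,(550,550),interpolation=cv2.INTER_CUBIC))
```

```text
(no output)
```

View pics/E2.png

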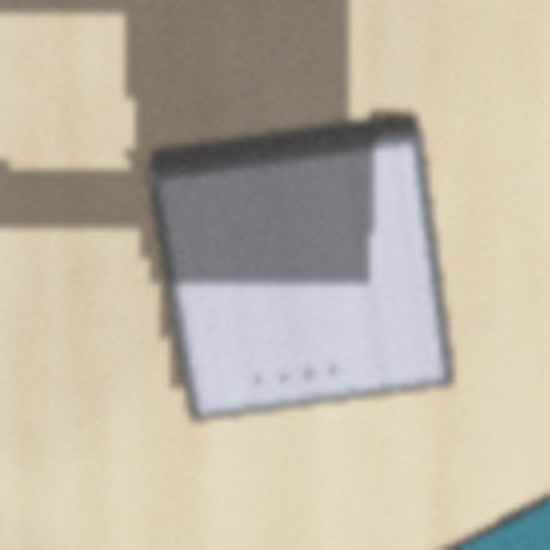

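The large square's top has corners at about (155,180), (418,138), (452,382), (195,417) in the crop.

Run:
```python
from h import *
import pickle
d=pickle.load(open("E.pkl","rb"))
p=cast(d,np.array([(155,180),(418,138),(452,382),(195,417)])/5+[230,185]-.4,16)[:,:2]
e=np.roll(p,-1,0)-p; a=np.degrees(np.arctan2(e[:,1],e[:,0]))%90; print(p.mean(0),np.linalg.norm(e,axis=1),a)
x,y=p.mean(0); t=a.mean(); assert np.ptp(a)<8
pick(x,y,ang(t),0,54); place(464.7,161.8,ang(-8.4),54)
pick(469.6,16.7,90,0,62); place(464.8,282,90,62)
robot.move_gripper(1); d=look(500,270,"F"); robot.move_ptp([500,-20,230],down(np.pi/2)); cv2.imwrite("pics/G.png",robot.get_image("scene")["img"]); print(robot.current_t())
```

```text
[618.47609746 238.43993538] [51.30839599 51.33161983 52.05065399 50.39887894] [9.51793786 9.10653297 8.47933433 8.26471109]
pick hit False [618.8 238.5   7.5]
width 53.44943576266047 force 30.000206530094147
held 53.743386192123225
place hit True [464.4 161.7  14. ] 53.63688682508213
pick hit False [469.9  16.6   7.4]
width 61.29399150484608 force 30.000486373901367
held 60.792599933416554
place hit True [464.5 281.9  14. ] 60.94301378646345
t 56.525
57.7083
```

View pics/F.png

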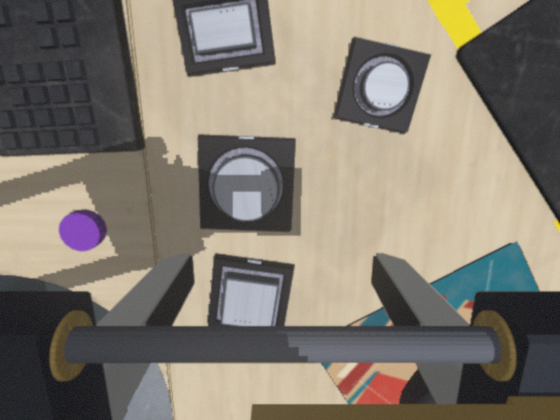

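View pics/G.png

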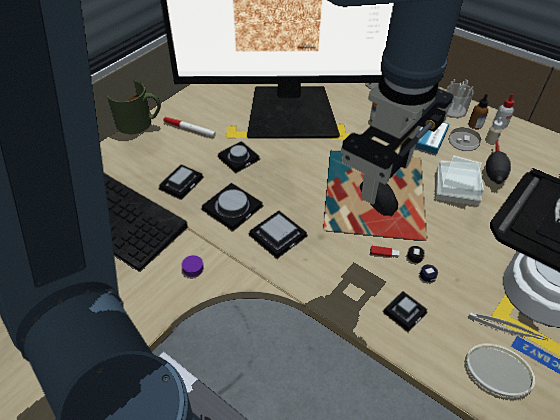

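All five blocks lie flat in their own cases: (238,153), (181,178), (232,202), (278,230) and (405,307) in the scene view. The arm is clear.

```bash
python3 -c "
from bench import robot
robot.sleep(.3); print(robot.hand_in())"
```

```text
the job is handed in; nothing more can be done
None
```

I took both stacks apart, laid all five blocks flat in their own cases with none tipped, and handed the job in at about 58 s; the final pictures show every block seated, but the hand-in returned no verdict.

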